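# Roll a dowel into the treadle press and press it

### The job

Roll the thick dowel along the white bed of the small treadle press, without lifting it off, until it drops into the groove under the jaw. Then press the pedal right down to its stop so that the jaw bears on the dowel, hold it down for about two seconds, and let the pedal come all the way back up, leaving the dowel in the groove. Leave the other things on the bench where they are.

Things in the scene. Friction and masses are not known exactly. Their poses are not given: they have to be found in the camera images.
- press: Fixed bench press on a grey base plate 260 x 290 x 8 mm (press x -155 to 105, y -95 to 195 mm). Origin on the table under the middle of the groove; x points across the groove from the bed to the jaw hinge (roughly away from the robot), y along the groove towards the pedal, z up.
- bed (a point): Middle of the flat white bed's top, 24 mm above the table; axes as the press's. The bed spans press x = -155 to -8 mm, y = -90 to 90 mm, with wooden side rails 8 mm wide and 8 mm high on it (inner faces at y = -82 and 82 mm), and ends at the groove.
- shaft (a point): Middle of the steel rock shaft (14 mm diameter, along press y, 60 mm above the table, at press x = 70 mm) that carries the jaw and the pedal. Its three bearing posts, 74 mm high and 12 mm thick, stand at press y = -50, 50 and 182 mm.
- groove (a point): Where the centre of a dowel lying in the groove is: middle of the groove, 33 mm above the table; axes as the press's. The groove is 16 mm wide (press x = -8 to 8 mm); a dowel sinks 3 mm into it. Beyond it a 24 mm high steel edge and, from x = 15 to 23 mm, a steel fence 40 mm high.
- dowel: The thick dowel: light wood, 24 mm diameter, 130 mm long, loose, about 45 g, lying on the white bed roughly parallel to the groove. Its x axis runs along the dowel; its origin is on its surface, so it turns as it rolls.
- dowel_center (a point): Centre of the dowel, on its axis (36 mm above the table while on the bed, 33 mm in the groove).
- jaw: Sprung steel jaw on the rock shaft, turning with it; origin on the shaft axis. An arm 20 mm wide reaches towards the robot over the middle of the groove, a 34 mm wide block under its end. Pedal up: it slopes up 0.32 rad, underside of the block 62 to 69 mm and top of the arm about 92 mm above the table. Pedal down: the block bears on the top of a dowel in the groove (45 mm above the table).
- treadle (a joint): Angle of the rock shaft: 0 with the pedal up, 0.32 rad with the pedal down at its stop. A spring returns it; pressing at the pedal point takes about 3 N at first and about 9 N near the stop, plus about 3 N over the last 0.03 rad as the jaw, which yields about 2 mm on its own spring, bears on a seated dowel.
- pedal (a point): Centre of the top of the foot plate: dark steel, 80 mm (press x) x 60 mm (y) x 8 mm, rubber ribs 1 mm high, left of the bed. At rest it is near press x = -60, y = 150 mm, about 82 mm above the table, the plate sloping up towards the robot by 0.32 rad; at the stop it is level, 40 mm above the table. It swings about the shaft axis, 130 mm away.
- glue_bottle: White glue bottle, 72 mm diameter, 200 mm high, upright. Origin under its centre. Leave alone.
- cup: White cup, 76 mm diameter, 85 mm high. Origin under its centre. Leave alone.
- offcut: Dark wood block 60 x 45 x 22 mm, lying to the left of the pedal. Origin under its centre. Leave alone.
- thin_dowel: Thin spare dowel, 12 mm diameter, 110 mm long, lying on the table to the right of the press. Origin on its surface. Leave alone.
- brush: Glue brush 190 mm long, lying on the table. Leave alone.
- clamp: Green and black trigger clamp 130 mm long, 22 mm high, lying on the table. Origin under its centre. Leave alone.
- jar: Amber jar with a steel cap, 60 mm diameter, 70 mm high. Origin under its centre. Leave alone.
There are look-alikes about, which are no part of the job. What is shaped like the dowel but green or pink is not meant.

How it is judged:
By the outcome, as a careful person would: the job done as asked, in the order asked, and still so for the second after the job is handed in, with the robot touching nothing.
It also fails if it takes over 58 s, if anything falls off the work surface, if the arm or the gripper's body presses on something with over 40 N, if the wrist force passes 120 N, or if a joint passes its speed limit or range.

### The arm

A 6-joint arm with a two-finger parallel gripper is mounted at the origin on the work surface. World frame = base frame: x ahead of the robot, y to its left, z up, the work surface at z = 0. Lengths are in m, angles in rad, forces in N, time in s.
With the tool pointing down it reaches from about 0.3 to 0.875 m from the base axis. Payload 6.4 kg.
Tool frame: the origin (TCP) lies midway between the tips of the shut fingers; the grasp point (between the pads) lies 19 mm behind it; z points along the fingers, y is the line along which they close (so a half turn about z gives the same grasp; the last joint's range is limited). The gripper opens to 85 mm and grips with 20 to 120 N. Pads are 22 mm wide; open, the fingers measure 114 mm over their backs; the gripper's body (76 mm by 85 mm) begins 54 mm behind the grasp point. The pads swing forward as they close: fully open they stand 13 mm farther back than shut.
Start: joints at [1.044, 0.181, 1.607, -0, 1.354, -0.206], TCP at [0.181, 0.546, 0.209] pointing down, gripper open.
Joint ranges: [-2.99, 2.99], [-0.89, 2.07], [0.3, 2.58], [-1.14, 4.28], [0, 2.63], [-3.12, 3.12]. Speed limits (rad/s): [2.57, 2.57, 3.01, 3.14, 3.14, 3.14].

### API

Orientations are given as a unit quaternion [w, x, y, z].
In Python, from bench import * gives the robot as it stands.
- The arm moves only by the tool play_rows, never from a script. Its argument "plan" is a list of rows, each a list of 3 entries, a list of its own where there are three numbers: the finger opening in mm, from 0 to 85.4, then the shift along the tool's x, y, z normalised to -1 to 1, where 1 is 40 cm, then the turn about the tool's z normalised to -1 to 1, where 1 is pi rad. A call has 1 to 10 rows; each row is the pose to reach, as a shift and turn from the pose commanded when the call began, along the tool's axes at that moment, turning the shorter way round; what a row does not reach only later rows make up. A row lasts 1/10 s, in which the tool goes at most 50 mm and 8.59 degrees, less where a joint would pass 70% of its speed; a pose out of reach is approached as far as the arm can. A call with a number of a shift or a turn outside -1 to 1 is refused whole. A call with a gripper value outside its range is refused whole. The fingers move at their own pace and stop on an object; the grip force is fixed at half the most. Time passes only in rows, so rows that repeat a pose let the fingers close. It gives the time, the measured TCP pose, the force, the opening and the grip force at its end, in the units of the state.
- get_obs(): the state, without advancing time (a new reading comes with each control period).
- camera(name): name is "scene" or "top" or "wrist"; returns a dict with "image" (480x640x3 uint8, red, green, blue), "range_z" (480x640 float32, m along the optical axis (not along the pixel's ray), 0 where there is no reading), "intrinsics" (3x3 intrinsics, pixels), "rvec" (rotation vector, rad) and "tvec" (3), from world to camera coordinates, as OpenCV has them; the wrist camera has in their place "T_tool_cam" (4x4, takes a point from camera to tool coordinates, whose origin is the TCP and whose axes are the flange's). Camera axes: x right, y down, z forward; pixel columns grow to the right and rows downward; lengths in m; the calibration is good to about 2 mm. A picture is of the moment at which its call begins: read the wrist's pose just before it.
- hand_in(): hands the job in; it is judged then, once.
Trained networks look in a picture, given as the dict that the camera call returned (one of the last four; its "shot" number tells which), for a name from the list of things; names that differ only in an ending like _2 or _b are one class to them, and where a whole thing is asked for, a point or a joint stands for the part that bears it (a point fixed in the world has none). Each returns a list of dicts, best first, with "conf" (0 to 1); they miss things now and then, are a little off and sometimes report something else, mostly with a low value. They report only what shows in the picture. A call takes as long as a camera call. They do not tell look-alikes from the thing itself.
- search_frame(picture, label): "rect" ([centre column, centre row, width, height] in pixels, round what is visible of it).
- masks_of(picture, label): "mask" (480x640 bool, what is visible of it) and "rect" ([centre column, centre row, width, height] in pixels, round what is visible of it).
The state is a dict: "time_s": time; "q": joint angles; "dq": joint speeds; "joint_efforts": joint torques, N m; "eef_pos": TCP position; "eef_rot": TCP orientation; "wrist_force": force on the tool from outside, world axes, zero at the start; "torque": the same for the moment, N m; "opening": opening from 0.0 (shut) to 1.0 (fully open); "grasp_force": force on a finger pad.
Only numpy, scipy, OpenCV 4.12 (cv2) and the standard library are available. Lean on these libraries where they do the work, as an engineer would, in place of code of your own. Each camera call takes 0.05 s, during which the arm holds its last target. There are 200 camera calls.

## Working session

There is one attempt and no reset: what is moved stays moved. The work goes in short steps, Python scripts to look and compute and a tool call to move; the robot and the scene stay as the last step left them, time stands still between calls to the robot, and variables do not carry over. Pictures are saved under pics/ and viewed, at most 10 in all, crops included, and the job is handed in when it is done.

Besides the shell and the picture viewer there is one more tool, called after "Emit:" as a command line: name --argument value ..., lists and objects as JSON in quotes. play_rows: Moves the arm, as the interface text tells. Its arguments: {"type":"object","properties":{"plan":{"type":"array","items":{"type":"array"}}},"required":["plan"]}

```bash
mkdir -p pics; cat > h.py <<'E'
from bench import *
import numpy as np, cv2
from scipy.spatial.transform import Rotation as R
def save(n,im): cv2.imwrite(f'pics/{n}.png',im[:,:,::-1])
def cloud(c):
    z=c['range_z'];K=np.array(c['intrinsics']);v,u=np.mgrid[:480,:640]
    P=np.stack([(u-K[0,2])/K[0,0]*z,(v-K[1,2])/K[1,1]*z,z],-1)
    if 'rvec' in c:
        Rm=R.from_rotvec(np.array(c['rvec']).ravel()).as_matrix()
        return (P-np.array(c['tvec']).ravel())@Rm
    return P
E
python3 - <<'E'
from h import *
o=get_obs(); print(o['time_s'],o['eef_pos'],o['eef_rot'])
for n in ['scene','top']:
    c=camera(n); save(n,c['image']); W=cloud(c); ok=c['range_z']>0
    for l in ['dowel','press','jaw','treadle','offcut','cup','glue_bottle','thin_dowel']:
        for m in masks_of(c,l)[:3]:
            p=W[m['mask']&ok]
            if len(p): print(n,l,round(m['conf'],2),np.round(m['rect']),np.round(np.median(p,0),3),np.round(np.percentile(p,[3,97],axis=0),3).tolist())
E
```

```text
0.0 [0.18099857 0.54514065 0.20818177] [-3.05110219e-04  1.59718381e-01  9.87162219e-01 -8.35907720e-04]
scene dowel 0.93 [278. 200.  39.  34.] [ 0.375 -0.188  0.021] [[0.312, -0.208, 0.01], [0.432, -0.169, 0.028]]
scene dowel 0.89 [338. 223.  51.  21.] [ 0.361 -0.02   0.021] [[0.311, -0.062, 0.004], [0.41, 0.019, 0.027]]
scene dowel 0.87 [434. 299.  58.  16.] [0.469 0.273 0.021] [[0.438, 0.217, 0.008], [0.498, 0.328, 0.028]]
scene press 0.81 [302. 297. 168. 139.] [0.619 0.023 0.022] [[0.479, -0.125, 0.005], [0.722, 0.144, 0.087]]
scene jaw 0.9 [271. 284.  27.  31.] [ 0.644 -0.043  0.079] [[0.614, -0.055, 0.066], [0.684, -0.029, 0.091]]
scene treadle 0.76 [306. 299. 127.  73.] [0.62  0.092 0.075] [[0.535, -0.072, 0.058], [0.7, 0.135, 0.094]]
scene offcut 0.6 [397. 338.  29.  31.] [0.605 0.242 0.022] [[0.571, 0.222, 0.006], [0.629, 0.264, 0.027]]
scene cup 0.62 [480. 382.  47.  50.] [0.626 0.434 0.053] [[0.607, 0.401, 0.002], [0.677, 0.466, 0.088]]
scene glue_bottle 0.59 [147. 250.  42.  76.] [ 0.74  -0.308  0.111] [[0.704, -0.343, 0.008], [0.761, -0.289, 0.2]]
scene thin_dowel 0.64 [
[... 790 characters left out ...]
[0.531, -0.076, 0.006], [0.697, 0.133, 0.094]]
top treadle 0.21 [323. 205. 110.  98.] [0.595 0.01  0.019] [[0.471, -0.131, 0.001], [0.717, 0.142, 0.086]]
top offcut 0.72 [240. 203.  19.  22.] [0.595 0.237 0.02 ] [[0.566, 0.216, 0.002], [0.624, 0.26, 0.028]]
top cup 0.82 [167. 187.  36.  32.] [0.644 0.441 0.041] [[0.606, 0.397, -0.001], [0.672, 0.465, 0.087]]
top glue_bottle 0.67 [444. 155.  30.  38.] [ 0.711 -0.314  0.131] [[0.688, -0.35, 0.015], [0.747, -0.291, 0.202]]
top glue_bottle 0.39 [324. 207. 105.  96.] [0.595 0.01  0.02 ] [[0.471, -0.129, 0.001], [0.715, 0.138, 0.086]]
top thin_dowel 0.74 [397. 215.  17.  38.] [ 0.565 -0.206  0.01 ] [[0.518, -0.225, -0.001], [0.617, -0.188, 0.017]]
```

```bash
python3 - <<'E'
import cv2,numpy as np
a=cv2.imread('pics/scene.png')[180:400,130:510];b=cv2.imread('pics/top.png')[120:310,150:480]
a=cv2.resize(a,(520,300),interpolation=3);b=cv2.resize(b,(520,300),interpolation=3)
cv2.imwrite('pics/ab.png',np.vstack([a,b]))
E
```

```text
(no output)
```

View pics/ab.png

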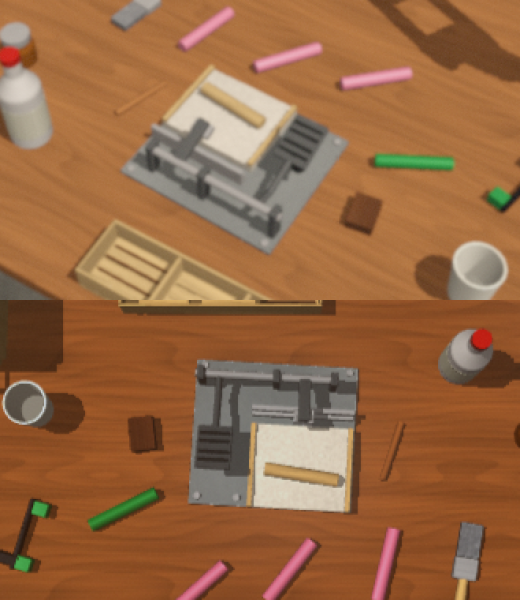

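```bash
python3 - <<'E'
from h import *
for n in ['scene','top']:
    c=camera(n); W=cloud(c); ok=c['range_z']>0
    m=masks_of(c,'press')[0]['mask']&ok
    p=W[m]; q=p[(p[:,2]<0.03)]
    r=cv2.minAreaRect((q[:,:2]*1000).astype(np.float32)); print(n,r)
    for d in masks_of(c,'dowel'):
        p=W[d['mask']&ok]; ce=np.median(p,0)
        if ce[2]>.033: 
            x=p[:,:2]-p[:,:2].mean(0); v=np.linalg.svd(x,full_matrices=False)[2][0]
            print('dowel',d['conf'],p.mean(0),v,np.degrees(np.arctan2(v[0],v[1])))
c=camera('wrist'); print(c['T_tool_cam'],c['intrinsics'])
E
```

```text
Traceback (most recent call last):
IndexError: list index out of range
```

Emit:
play_rows --plan '[[85,[-0.58,-0.55,-0.11],0],[85,[-0.58,-0.55,-0.11],0],[85,[-0.58,-0.55,-0.11],0],[85,[-0.58,-0.55,-0.11],0],[85,[-0.58,-0.55,-0.11],0],[85,[-0.58,-0.55,-0.11],0],[85,[-0.58,-0.55,-0.11],0],[85,[-0.58,-0.55,-0.11],0]]'

```text
time_s: 1.8
eef_pos: [0.3338, 0.2617, 0.2539]
eef_rot: [0.001, 0.162, 0.987, 0.0]
wrist_force: [-0.0, 0.1, -0.6]
opening: 0.997
grasp_force: 0.0
```

Emit:
play_rows --plan '[[85,[-0.58,-0.55,-0.11],-0.089],[85,[-0.58,-0.55,-0.11],-0.089],[85,[-0.58,-0.55,-0.11],-0.089],[85,[-0.58,-0.55,-0.11],-0.089],[85,[-0.58,-0.55,-0.11],-0.089],[85,[-0.58,-0.55,-0.11],-0.089],[85,[-0.58,-0.55,-0.11],-0.089],[85,[-0.58,-0.55,-0.11],-0.089],[85,[-0.58,-0.55,-0.11],-0.089]]'

```text
time_s: 2.7
eef_pos: [0.483, -0.0178, 0.2965]
eef_rot: [-0.001, 0.021, 1.0, 0.001]
wrist_force: [-0.1, -0.2, 0.2]
opening: 0.999
grasp_force: 0.0
```

```bash
python3 - <<'E'
from h import *
o=get_obs(); print(o['time_s'],o['eef_pos'],o['eef_rot'])
c=camera('wrist'); save('w1',c['image']); T=np.array(c['T_tool_cam']); print(T.round(3).tolist())
q=o['eef_rot']; Rm=R.from_quat([q[1],q[2],q[3],q[0]]).as_matrix()
P=cloud(c); W=(P@T[:3,:3].T+T[:3,3])@Rm.T+o['eef_pos']; np.savez('w1',W=W,z=c['range_z'],K=c['intrinsics'])
ok=c['range_z']>0
for l in ['dowel','jaw','treadle','press']:
    for m in masks_of(c,l)[:3]:
        p=W[m['mask']&ok]
        if len(p): print(l,round(m['conf'],2),np.round(m['rect']),np.round(np.median(p,0),3),np.round(np.percentile(p,[1,99],axis=0),3).tolist())
        if l=='dowel' and len(p):
            r=cv2.minAreaRect((p[:,:2]*1000).astype(np.float32)); print(r)
E
```

```text
2.7 [ 0.48295972 -0.01777153  0.29653065] [-5.78235960e-04  2.11306096e-02  9.99776424e-01  5.15248894e-04]
[[-0.0, -0.96, -0.279, 0.071], [1.0, -0.0, -0.0, 0.001], [0.0, -0.279, 0.96, -0.165], [0.0, 0.0, 0.0, 1.0]]
dowel 0.85 [457.  51. 103. 101.] [0.322 0.138 0.022] [[0.276, 0.087, -0.0], [0.37, 0.189, 0.025]]
((318.85174560546875, 144.2196044921875), (26.38408088684082, 143.1180419921875), 41.61335372924805)
dowel 0.75 [303. 236. 105.  26.] [ 0.521 -0.043  0.046] [[0.504, -0.105, 0.036], [0.539, 0.02, 0.049]]
((522.463623046875, -43.17070770263672), (129.3089599609375, 22.820709228515625), 80.69107055664062)
dowel 0.72 [171. 108.  33. 124.] [ 0.365 -0.189  0.022] [[0.306, -0.214, -0.001], [0.43, -0.168, 0.025]]
((368.5852966308594, -196.6947479248047), (32.43125534057617, 134.0018768310547), 76.34545135498047)
jaw 0.22 [302. 237. 108.  26.] [ 0.521 -0.042  0.046] [[0.504, -0.105, 0.024], [0.54, 0.02, 0.049]]
press 0.6 [351. 280. 239. 193.] [0.577 0.009 0.024] [[0.464, -0.134, 0.006], [0.714, 0.147, 0.092]]
```

View pics/w1.png

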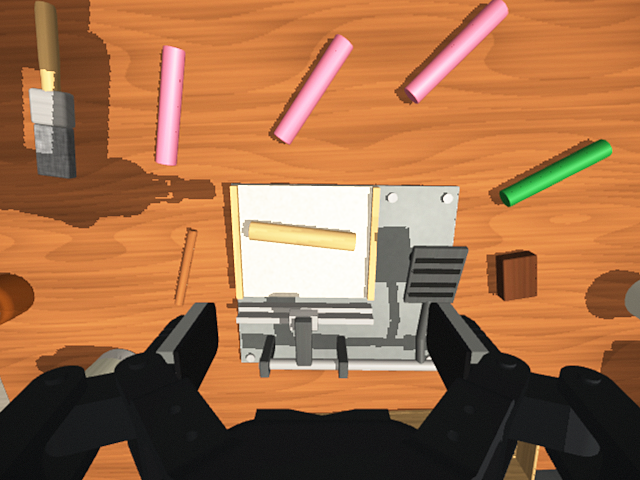

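```bash
python3 - <<'E'
from h import *
d=np.load('w1.npz');W=d['W'];im=cv2.imread('pics/w1.png')
hsv=cv2.cvtColor(im,cv2.COLOR_BGR2HSV)
m=(hsv[...,2]>190)&(hsv[...,1]<40)&(abs(W[...,2]-.024)<.006)&(W[...,0]>.4)&(W[...,0]<.7)&(abs(W[...,1])<.2)
n,l,s,_=cv2.connectedComponentsWithStats(m.astype(np.uint8)); k=1+s[1:,4].argmax()
p=W[l==k]; print(len(p),p.mean(0),cv2.minAreaRect((p[:,:2]*1000).astype(np.float32)))
b=(hsv[...,1]<60)&(W[...,2]>.003)&(W[...,2]<.03)&(W[...,0]>.4)&(W[...,0]<.78)&(abs(W[...,1])<.2)
b=cv2.morphologyEx(b.astype(np.uint8),cv2.MORPH_OPEN,np.ones((3,3)))>0
p=W[b]; print(cv2.minAreaRect((p[:,:2]*1000).astype(np.float32)))
# tall parts
hi=(W[...,2]>.05)&(W[...,0]>.5)&(W[...,0]<.76)&(abs(W[...,1])<.18)
for a,bb in [(-.15,-.12),(-.12,-.08),(-.08,-.02),(-.02,.04),(.04,.09),(.09,.16)]:
    q=W[hi&(W[...,1]>a)&(W[...,1]<bb)]
    if len(q)>5: print(a,bb,len(q),np.percentile(q,[2,50,98],axis=0).round(3).tolist())
E
```

```text
11507 [ 0.53449452 -0.04157825  0.02392506] ((536.82666015625, -41.655174255371094), (163.0427703857422, 147.5224151611328), 86.8310546875)
((560.9749755859375, -23.630722045898438), (358.27178955078125, 317.55242919921875), 88.8945083618164)
-0.12 -0.08 388 [[0.673, -0.106, 0.052], [0.68, -0.096, 0.067], [0.695, -0.081, 0.075]]
-0.08 -0.02 1583 [[0.606, -0.077, 0.06], [0.643, -0.047, 0.076], [0.691, -0.023, 0.091]]
-0.02 0.04 679 [[0.678, -0.018, 0.054], [0.687, 0.004, 0.066], [0.699, 0.038, 0.075]]
0.04 0.09 1147 [[0.527, 0.043, 0.059], [0.585, 0.08, 0.076], [0.697, 0.09, 0.094]]
0.09 0.16 3068 [[0.528, 0.091, 0.056], [0.573, 0.107, 0.081], [0.696, 0.136, 0.094]]
```

Emit:
play_rows --plan '[[85,[0.005,-0.055,0.12],0.004],[85,[0.005,-0.055,0.24],0.004],[85,[0.005,-0.055,0.36],0.004],[85,[0.005,-0.055,0.45],0.004],[85,[0.005,-0.055,0.54],0.004],[85,[0.005,-0.055,0.6],0.004],[85,[0.005,-0.055,0.64],0.004],[85,[0.005,-0.055,0.67],0.004],[85,[0.005,-0.055,0.68],0.004],[85,[0.005,-0.055,0.68],0.004]]'

```text
time_s: 3.95
eef_pos: [0.4799, -0.0397, 0.0251]
eef_rot: [-0.0, 0.027, 1.0, 0.0]
wrist_force: [-0.2, 0.7, 0.4]
opening: 0.998
grasp_force: 0.0
```

```bash
python3 - <<'E'
from h import *
o=get_obs(); print(o['time_s'],o['eef_pos'],o['eef_rot'],o['wrist_force'])
c=camera('scene'); save('s2',cv2.resize(c['image'][190:390,180:400],(660,600),interpolation=3))
E
```

```text
3.95 [ 0.47994284 -0.0396849   0.02508468] [-1.33774765e-04  2.65486051e-02  9.99647513e-01  4.99741033e-05] [-0.23173282  0.69195755  0.36990275]
```

View pics/s2.png

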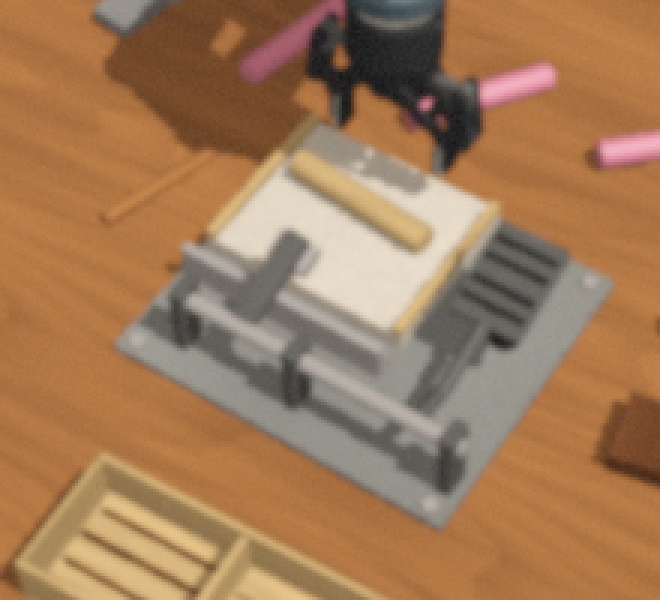

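Emit:
play_rows --plan '[[85,[-0.01,0,0],0],[85,[-0.02,0,0],0],[85,[-0.03,0,0],0],[85,[-0.04,0,0],0],[85,[-0.05,0,0],0],[85,[-0.06,0,0],0],[85,[-0.07,0,0],0],[85,[-0.085,0,0],0],[85,[-0.1,0,0],0],[85,[-0.11,0,0],0]]'

```text
time_s: 5.0
eef_pos: [0.5247, -0.0426, 0.0251]
eef_rot: [0.0, 0.027, 1.0, -0.0]
wrist_force: [-0.7, 0.3, -0.8]
opening: 0.999
grasp_force: 0.0
```

```bash
cat >> h.py <<'E'
O=np.array([.618,-.0462]);X=np.array([.9985,-.0553]);Y=np.array([.0553,.9985])
def tp(p): 
    p=np.asarray(p); d=p[...,:2]-O; return np.stack([d@X,d@Y,p[...,2]],-1)
def look(name):
    o=get_obs(); print(o['time_s'],'tcp press',(tp(o['eef_pos'])*1000).round(1),o['wrist_force'].round(1) if hasattr(o['wrist_force'],'round') else o['wrist_force'])
    for n in ['scene','top']:
        c=camera(n); W=cloud(c); ok=c['range_z']>0
        if n=='scene': save(name,cv2.resize(c['image'][190:390,180:400],(660,600),interpolation=3))
        for d in masks_of(c,'dowel'):
            p=tp(W[d['mask']&ok])*1000
            if len(p) and np.linalg.norm(np.median(p,0)[:2])<160:
                print(n,round(d['conf'],2),np.median(p,0).round(),np.percentile(p,[2,98],axis=0).round().tolist(),cv2.minAreaRect(p[:,:2].astype(np.float32)))
E
python3 -c "from h import *;look('s3')"
```

```text
5.0 tcp press [-93.4  -1.5  25.1] [-0.7  0.3 -0.8]
scene 0.6 [-89.   1.  45.] [[-104.0, -62.0, 25.0], [-78.0, 63.0, 53.0]] ((-92.27692413330078, 0.22821807861328125), (130.86474609375, 27.787477493286133), 84.98023223876953)
```

View pics/s3.png

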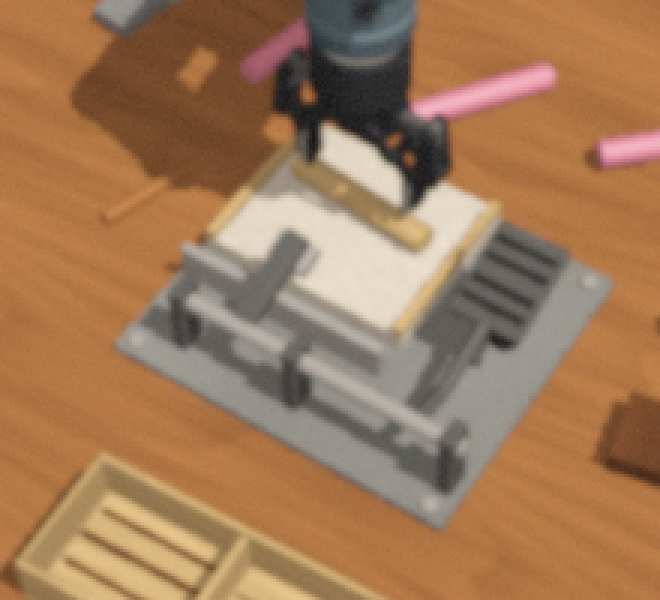

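```bash
python3 - <<'E'
from h import *
o=get_obs();c=camera('wrist'); save('w3',c['image']); T=np.array(c['T_tool_cam'])
q=o['eef_rot']; Rm=R.from_quat([q[1],q[2],q[3],q[0]]).as_matrix()
W=tp((cloud(c)@T[:3,:3].T+T[:3,3])@Rm.T+o['eef_pos'])*1000
print(c['range_z'][c['range_z']>0].min())
for d in masks_of(c,'dowel'):
    p=W[d['mask']&(c['range_z']>0)]; print(d['conf'],d['rect'],np.median(p,0),np.percentile(p,[2,98],axis=0).round().tolist())
E
```

```text
0.05416915
0.77 [276.6, 28.9, 77.9, 57.9] [-213.92168539  -20.91389481   21.16535088] [[-221.0, -35.0, 8.0], [-204.0, -8.0, 25.0]]
0.67 [319.5, 297.9, 289.6, 70.1] [-99.74667542  -6.15644551  45.78924947] [[-111.0, -63.0, 35.0], [-84.0, 58.0, 48.0]]
```

View pics/w3.png

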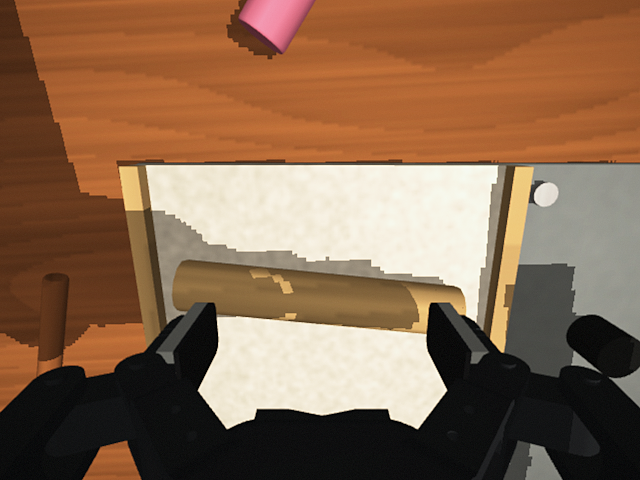

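```bash
python3 - <<'E'
from h import *
o=get_obs();c=camera('wrist'); T=np.array(c['T_tool_cam'])
t=cloud(c)@T[:3,:3].T+T[:3,3]; t*=1000
v,u=np.mgrid[:480,:640]; z=c['range_z']
for a,b in [(170,230),(420,480)]:
    for r in range(304,380,12):
        m=(v>=r)&(v<r+12)&(u>=a)&(u<b)&(z>0)
        p=t[m&(t[...,2]<8)&(z<.16)]
        if len(p): print(a,r,len(p),p.min(0).round(),p.max(0).round())
E
```

```text
170 304 545 [ -3. -65. -51.] [ 12. -40. -19.]
170 316 543 [ -1. -56. -60.] [ 12. -42. -34.]
170 328 573 [ -7. -53. -67.] [ 12. -41. -35.]
170 340 567 [-10. -47. -73.] [ 12. -42. -36.]
170 352 522 [-11. -45. -74.] [ 11. -41. -39.]
170 364 450 [-11. -45. -86.] [ 13. -38. -48.]
170 376 378 [-11. -44. -98.] [ 19. -28. -55.]
420 304 546 [ -4.  42. -51.] [ 12.  64. -19.]
420 316 650 [ -9.  42. -60.] [ 12.  56. -21.]
420 328 651 [-10.  42. -68.] [ 12.  56. -22.]
420 340 641 [-10.  42. -74.] [ 12.  49. -36.]
420 352 592 [-11.  42. -80.] [ 13.  47. -40.]
420 364 521 [-11.  38. -86.] [ 13.  46. -48.]
420 376 448 [-11.  29. -97.] [ 18.  44. -55.]
```

```bash
python3 - <<'E'
from h import *
c=camera('wrist'); T=np.array(c['T_tool_cam'])
t=cloud(c)@T[:3,:3].T+T[:3,3]; t*=1000
for r in (303,305,308,312,318,326,336): print(r,[tuple(t[r,u].round().astype(int)) for u in (196,202,208,213,432,438,444,450)])
E
```

```text
303 [(np.int64(11), np.int64(-48), np.int64(-40)), (np.int64(11), np.int64(-45), np.int64(-40)), (np.int64(11), np.int64(-43), np.int64(-40)), (np.int64(10), np.int64(-42), np.int64(-37)), (np.int64(10), np.int64(43), np.int64(-39)), (np.int64(11), np.int64(45), np.int64(-41)), (np.int64(11), np.int64(47), np.int64(-40)), (np.int64(11), np.int64(49), np.int64(-40))]
305 [(np.int64(11), np.int64(-47), np.int64(-42)), (np.int64(11), np.int64(-45), np.int64(-42)), (np.int64(12), np.int64(-42), np.int64(-43)), (np.int64(9), np.int64(-42), np.int64(-37)), (np.int64(10), np.int64(43), np.int64(-40)), (np.int64(11), np.int64(44), np.int64(-42)), (np.int64(11), np.int64(47), np.int64(-41)), (np.int64(11), np.int64(49), np.int64(-41))]
308 [(np.int64(11), np.int64(-46), np.int64(-45)), (np.int64(12), np.int64(-44), np.int64(-46)), (np.int64(11), np.int64(-42), np.int64(-44)), (np.int64(8), np.int64(-42), np.int64(-37)), (np.int64(9), np.int64(43), np.int64(-39)), (np.int64(12), np.int64(43), np.int64(-45)), (np.int64(11), np.int64(46), np.int64(-44)), (np.int64(11), np.int64(48), np.int64(-44
[... 760 characters left out ...]
t64(-42), np.int64(-56)), (np.int64(8), np.int64(-42), np.int64(-53)), (np.int64(5), np.int64(-42), np.int64(-46)), (np.int64(1), np.int64(-42), np.int64(-39)), (np.int64(2), np.int64(43), np.int64(-41)), (np.int64(6), np.int64(43), np.int64(-49)), (np.int64(8), np.int64(43), np.int64(-53)), (np.int64(11), np.int64(43), np.int64(-58))]
336 [(np.int64(7), np.int64(-42), np.int64(-58)), (np.int64(4), np.int64(-42), np.int64(-53)), (np.int64(1), np.int64(-42), np.int64(-47)), (np.int64(-3), np.int64(-42), np.int64(-40)), (np.int64(-2), np.int64(43), np.int64(-42)), (np.int64(3), np.int64(43), np.int64(-50)), (np.int64(6), np.int64(43), np.int64(-55)), (np.int64(8), np.int64(43), np.int64(-60))]
```

Emit:
play_rows --plan '[[85,[0.0,0,-0.1],0],[85,[0.06,0,-0.1],0],[50,[0.115,0,-0.1],0],[50,[0.115,0,-0.1],0],[50,[0.115,0,-0.1],0],[50,[0.115,0,-0.1],0],[50,[0.115,0,-0.1],0],[50,[0.115,0,-0.1],0]]'

```text
time_s: 6.2
eef_pos: [0.4785, -0.0401, 0.065]
eef_rot: [0.0, 0.027, 1.0, 0.0]
wrist_force: [-0.0, 0.9, 0.3]
opening: 0.583
grasp_force: 0.0
```

```bash
cat > f.py <<'E'
from h import *
o=get_obs();print(o['time_s'],tp(o['eef_pos'])*1000,o['opening'])
c=camera('wrist'); T=np.array(c['T_tool_cam'])
t=cloud(c)@T[:3,:3].T+T[:3,3]; t*=1000
import sys; save(sys.argv[1],c['image'])
for s in (-1,1):
    for x0 in (-8,-4,0,4,8,11):
        m=(abs(t[...,0]-x0)<2)&(s*t[...,1]>-3)&(s*t[...,1]<45)&(t[...,2]<15)&(c['range_z']>0)
        p=t[m]
        if len(p): p=p[p[:,2]>p[:,2].max()-4]; print(s,x0,len(p),p.mean(0).round(),p.max(0).round())
E
python3 f.py w4
```

```text
6.2 [-139.67168091   -1.60041789   65.02763623] 0.5831980571060766
-1 -8 15 [ -8. -25. -28.] [ -6. -24. -26.]
-1 -4 18 [ -4. -25. -28.] [ -2. -25. -25.]
-1 0 10 [ -0. -25. -27.] [  1. -25. -25.]
-1 4 17 [  4. -25. -27.] [  6. -24. -25.]
-1 8 14 [  8. -25. -28.] [ 10. -25. -26.]
-1 11 13 [ 10. -26. -29.] [ 11. -25. -26.]
1 -8 15 [ -8.  25. -28.] [ -6.  25. -26.]
1 -4 16 [ -4.  25. -27.] [ -2.  25. -25.]
1 0 14 [  0.  25. -28.] [  2.  25. -26.]
1 4 15 [  4.  25. -27.] [  6.  26. -25.]
1 8 16 [  8.  25. -28.] [  9.  25. -26.]
1 11 12 [ 10.  27. -29.] [ 11.  32. -26.]
```

```bash
python3 - <<'E'
from h import *
c=camera('wrist'); T=np.array(c['T_tool_cam'])
t=cloud(c)@T[:3,:3].T+T[:3,3]; t*=1000
for r in range(385,480,10): print(r,[tuple(int(k) for k in t[r,u].round()) for u in (280,320,360)])
E
```

```text
385 [(-88, -28, 41), (-87, -1, 40), (-89, 26, 42)]
395 [(-97, -28, 41), (-96, -1, 40), (-97, 27, 41)]
405 [(-106, -29, 42), (-105, -1, 41), (-105, 27, 41)]
415 [(11, -9, -98), (11, 0, -98), (10, 9, -97)]
425 [(12, -9, -102), (12, 0, -101), (10, 9, -100)]
435 [(11, -8, -104), (10, 0, -103), (11, 9, -104)]
445 [(11, -8, -106), (12, 0, -107), (11, 8, -107)]
455 [(12, -8, -109), (11, 0, -108), (12, 8, -109)]
465 [(12, -7, -111), (10, 0, -110), (12, 8, -111)]
475 [(11, -7, -113), (12, 0, -113), (11, 8, -113)]
```

View pics/w4.png

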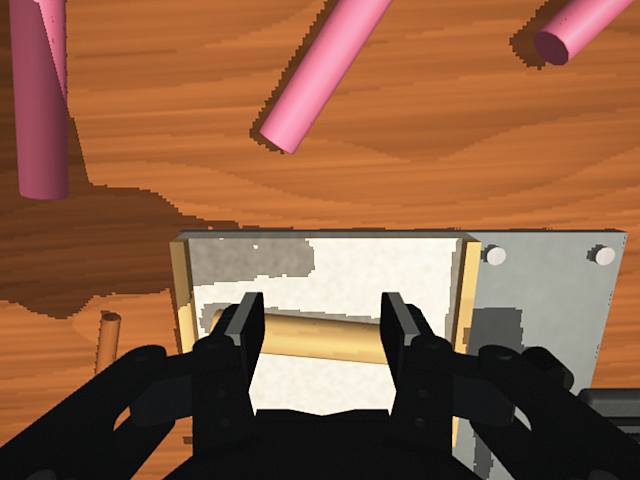

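Emit:
play_rows --plan '[[50,[0,0,0.08],0],[50,[0,0,0.137],0],[50,[0,0,0.137],0],[50,[-0.015,0,0.137],0],[50,[-0.03,0,0.137],0],[50,[-0.045,0,0.137],0],[50,[-0.06,0,0.137],0],[50,[-0.075,0,0.137],0],[50,[-0.09,0,0.137],0],[50,[-0.105,0,0.137],0]]'

```text
time_s: 7.3
eef_pos: [0.5205, -0.0423, 0.0104]
eef_rot: [0.0, 0.027, 1.0, -0.0]
wrist_force: [-0.5, -0.1, 0.5]
opening: 0.588
grasp_force: 0.0
```

```bash
python3 -c "from h import *;look('s5')"; python3 - <<'E'
from h import *
o=get_obs();c=camera('wrist'); save('w5',c['image']); T=np.array(c['T_tool_cam'])
q=o['eef_rot']; Rm=R.from_quat([q[1],q[2],q[3],q[0]]).as_matrix()
W=tp((cloud(c)@T[:3,:3].T+T[:3,3])@Rm.T+o['eef_pos'])*1000
for d in masks_of(c,'dowel'):
    p=W[d['mask']&(c['range_z']>0)]; print(d['conf'],d['rect'],np.median(p,0),np.percentile(p,[2,98],axis=0).round().tolist())
E
```

```text
7.3 tcp press [-97.5  -1.5  10.4] [-0.5 -0.1  0.5]
scene 0.64 [-68.   1.  44.] [[-99.0, -69.0, 23.0], [-55.0, 61.0, 52.0]] ((-80.56405639648438, -9.534675598144531), (149.08242797851562, 44.00047302246094), 82.60148620605469)
0.81 [280.5, 374.4, 227.4, 68.9] [-71.7010817   -2.55563389  45.26050187] [[-83.0, -63.0, 32.0], [-59.0, 28.0, 48.0]]
0.64 [270.1, 28.4, 84.1, 56.9] [-213.4984963   -20.98201022   21.23568086] [[-220.0, -35.0, 9.0], [-204.0, -8.0, 24.0]]
```

Emit:
play_rows --plan '[[50,[-0.015,0,0],0],[50,[-0.03,0,0],0],[50,[-0.045,0,0],0],[50,[-0.06,0,0],0],[50,[-0.075,0,0],0],[50,[-0.09,0,0],0],[50,[-0.105,0,0],0],[50,[-0.12,0,0],0],[50,[-0.13,0,0],0],[50,[-0.13,0,0],0]]'

```text
time_s: 8.6
eef_pos: [0.5725, -0.0451, 0.0104]
eef_rot: [0.0, 0.027, 1.0, -0.0]
wrist_force: [0.5, 0.3, 0.4]
opening: 0.586
grasp_force: 0.0
```

```bash
python3 -c "from h import *;look('s6')"
```

```text
8.6 tcp press [-45.5  -1.4  10.4] [0.5 0.3 0.4]
scene 0.66 [-12.  14.  45.] [[-40.0, -74.0, 23.0], [1.0, 56.0, 66.0]] ((-14.176198959350586, -12.99652099609375), (139.5468292236328, 54.88010787963867), 83.22335052490234)
```

View pics/s6.png

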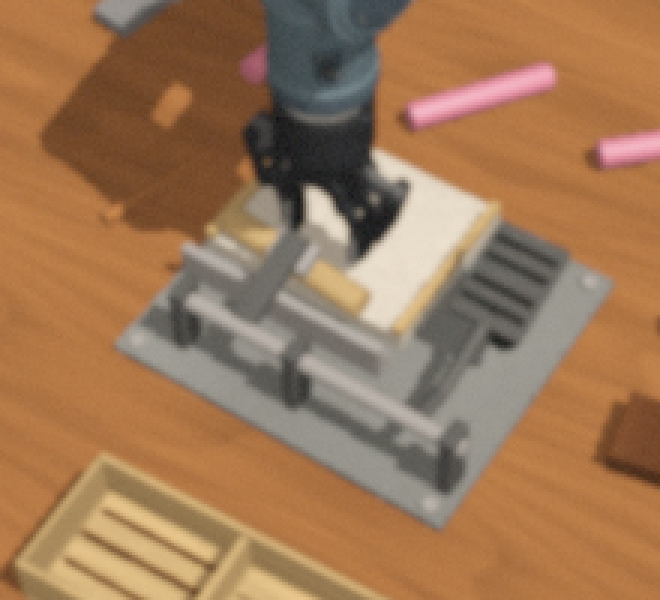

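Emit:
play_rows --plan '[[50,[-0.01,0,0],0],[50,[-0.02,0,0],0],[50,[-0.03,0,0],0],[50,[-0.04,0,0],0],[50,[-0.046,0,0],0],[50,[-0.046,0,0],0]]'

```text
time_s: 9.4
eef_pos: [0.5906, -0.0461, 0.0103]
eef_rot: [0.0, 0.027, 1.0, -0.0]
wrist_force: [0.3, -0.1, -0.4]
opening: 0.584
grasp_force: 0.0
```

```bash
python3 -c "from h import *;look('s7')"
```

```text
9.4 tcp press [-27.3  -1.4  10.3] [ 0.3 -0.1 -0.4]
scene 0.89 [ 4.  7. 44.] [[-8.0, -71.0, 32.0], [13.0, 55.0, 50.0]] ((2.3296890258789062, -8.723548889160156), (133.5951690673828, 24.024248123168945), 89.22496795654297)
```

View pics/s7.png

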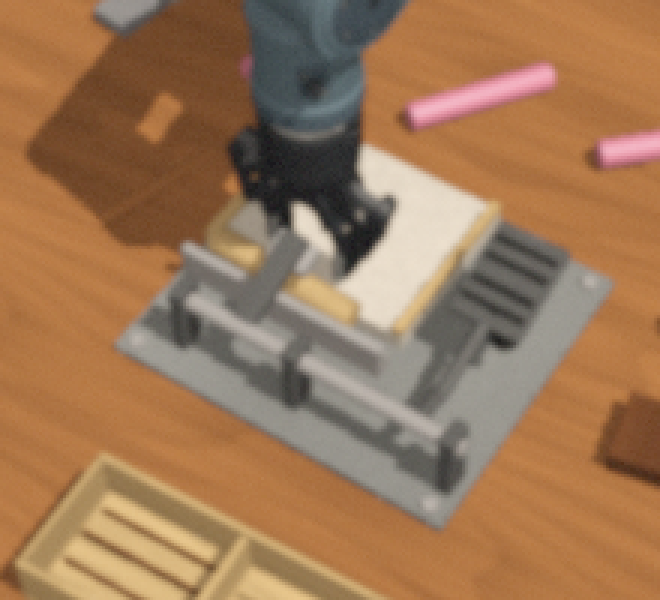

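Emit:
play_rows --plan '[[50,[0.03,0,0],0],[50,[0.1,0,0],0],[50,[0.1,0,-0.125],0],[50,[0.1,0,-0.25],0],[0,[0.09,0.1,-0.375],0],[0,[0.082,0.2,-0.375],0],[0,[0.082,0.3,-0.375],0],[0,[0.082,0.378,-0.375],0],[0,[0.082,0.378,-0.375],0],[0,[0.082,0.378,-0.375],0]]'

```text
time_s: 10.6
eef_pos: [0.5652, 0.1071, 0.1601]
eef_rot: [-0.0, 0.026, 1.0, -0.0]
wrist_force: [0.7, 0.0, 0.5]
opening: 0.001
grasp_force: 0.0
```

```bash
cat > g.py <<'E'
import sys
from h import *
look('x')
o=get_obs();c=camera('wrist'); save(sys.argv[1],c['image']); T=np.array(c['T_tool_cam'])
q=o['eef_rot']; Rm=R.from_quat([q[1],q[2],q[3],q[0]]).as_matrix()
t=cloud(c)@T[:3,:3].T+T[:3,3]; W=tp(t@Rm.T+o['eef_pos'])*1000
for l in ['dowel','treadle']:
  for d in masks_of(c,l):
    p=W[d['mask']&(c['range_z']>0)]; print(l,d['conf'],d['rect'],np.median(p,0),np.percentile(p,[2,98],axis=0).round().tolist())
f=(t[...,2]<-.005)&(abs(t[...,0])<.012)&(abs(t[...,1])<.03)&(c['range_z']>0)&(c['range_z']<.2)
print('tip tool z',np.percentile(t[f][:,2],[90,98,100]))
m=(c['range_z']>0)&(W[...,1]>125)&(W[...,1]<175)&(W[...,2]<110)&(W[...,2]>25)
for x0 in range(-100,-15,10):
    k=m&(abs(W[...,0]-x0)<2)
    if k.sum()>5: print('pedal x',x0,np.median(W[k][:,2]).round(1),k.sum())
E
python3 g.py w8
```

```text
10.6 tcp press [-61.2 150.2 160.1] [0.7 0.  0.5]
scene 0.83 [ 5. 14. 43.] [[-20.0, -70.0, 25.0], [13.0, 55.0, 49.0]] ((-4.713592529296875, -7.144706726074219), (130.40635681152344, 40.8922004699707), 87.02643585205078)
top 0.77 [ -3. -29.  41.] [[-13.0, -73.0, 32.0], [9.0, 50.0, 50.0]] ((-1.948312759399414, -12.122325897216797), (127.54399871826172, 23.12328338623047), 89.84449768066406)
dowel 0.86 [525.2, 85.7, 170.2, 119.2] [-173.94004717  308.29727312   21.80936512] [[-209.0, 250.0, -0.0], [-137.0, 363.0, 25.0]]
dowel 0.82 [141.6, 294.0, 154.9, 26.7] [-5.25590633 -3.73088531 42.29278206] [[-12.0, -72.0, 31.0], [10.0, 54.0, 45.0]]
dowel 0.56 [106.2, 25.4, 57.7, 48.1] [-220.05651894  -15.24923745   20.70193734] [[-233.0, -31.0, 7.0], [-205.0, 1.0, 25.0]]
treadle 0.85 [233.2, 287.9, 274.1, 201.9] [-47.86993806 136.84989248  81.71145685] [[-98.0, -31.0, 64.0], [68.0, 178.0, 94.0]]
tip tool z [-0.04748378 -0.03239314 -0.02606369]
pedal x -100 91.2 217
pedal x -90 92.1 416
pedal x -80 90.0 363
pedal x -70 86.9 407
pedal x -60 82.1 332
pedal x -50 80.4 331
pedal x -40 75.7 338
pedal x -30 72.2 268
```

View pics/w8.png

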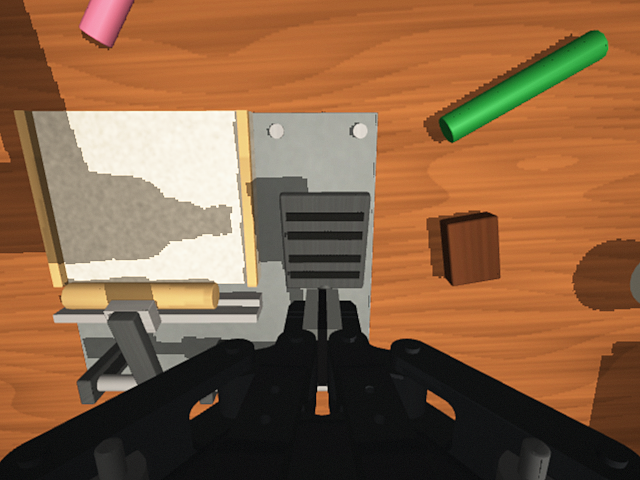

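Emit:
play_rows --plan '[[0,[0,0,0.08],0],[0,[0,0,0.14],0],[0,[0,0,0.17],0],[0,[0,0,0.19],0],[0,[0,0,0.2],0],[0,[0,0,0.21],0],[0,[0,0,0.21],0]]'

```text
time_s: 11.65
eef_pos: [0.5659, 0.1067, 0.0766]
eef_rot: [0.0, 0.027, 1.0, -0.0]
wrist_force: [-0.1, -0.1, -0.5]
opening: -0.004
grasp_force: 0.0
```

Emit:
play_rows --plan '[[0,[0,0,0.008],0],[0,[0,0,0.016],0],[0,[0,0,0.024],0],[0,[0,0,0.032],0],[0,[0,0,0.04],0],[0,[0,0,0.048],0],[0,[0,0,0.056],0],[0,[0,0,0.056],0]]'

```text
time_s: 12.45
eef_pos: [0.5656, 0.1068, 0.0536]
eef_rot: [-0.0, 0.027, 1.0, 0.0]
wrist_force: [-1.8, -0.3, 4.4]
opening: 0.001
grasp_force: 1.5
```

Emit:
play_rows --plan '[[0,[0,0,0.01],0],[0,[0,0,0.02],0],[0,[0,0,0.03],0],[0,[0,0,0.04],0],[0,[0,0,0.05],0],[0,[0,0,0.06],0],[0,[0,0,0.068],0],[0,[0,0,0.068],0]]'

```text
time_s: 13.25
eef_pos: [0.5659, 0.1067, 0.0265]
eef_rot: [0.0, 0.027, 1.0, 0.0]
wrist_force: [-1.8, 0.7, 7.6]
opening: -0.002
grasp_force: 3.4
```

Emit:
play_rows --plan '[[0,[0,0,0.004],0],[0,[0,0,0.008],0],[0,[0,0,0.012],0],[0,[0,0,0.014],0],[0,[0,0,0.014],0]]'

```text
time_s: 13.75
eef_pos: [0.5663, 0.1067, 0.0216]
eef_rot: [0.001, 0.027, 1.0, 0.0]
wrist_force: [-2.6, 1.1, 9.6]
opening: 0.003
grasp_force: 4.4
```

Emit:
play_rows --plan '[[0,[0,0,0.003],0],[0,[0,0,0.006],0],[0,[0,0,0.006],0]]'

```text
time_s: 14.05
eef_pos: [0.5666, 0.1067, 0.0195]
eef_rot: [0.001, 0.027, 1.0, 0.0]
wrist_force: [-2.5, 0.3, 11.1]
opening: 0.002
grasp_force: 5.5
```

Emit:
play_rows --plan '[[0,[0,0,0.003],0],[0,[0,0,0.006],0],[0,[0,0,0.006],0]]'

```text
time_s: 14.35
eef_pos: [0.5669, 0.1067, 0.0177]
eef_rot: [0.001, 0.027, 1.0, -0.0]
wrist_force: [-3.7, 0.5, 14.1]
opening: -0.001
grasp_force: 6.8
```

Emit:
play_rows --plan '[[0,[0,0,0.003],0],[0,[0,0,0.006],0],[0,[0,0,0.006],0]]'

```text
time_s: 14.65
eef_pos: [0.567, 0.1067, 0.0171]
eef_rot: [0.001, 0.027, 1.0, -0.0]
wrist_force: [-9.5, -1.1, 28.4]
opening: -0.001
grasp_force: 14.4
```

```bash
python3 - <<'E'
from h import *
for n in ('scene','top'):
    c=camera(n); W=tp(cloud(c))*1000
    m=(c['range_z']>0)&(W[...,1]>124)&(W[...,1]<176)&(W[...,2]<110)&(W[...,2]>25)
    for x0 in range(-100,-15,10):
        k=m&(abs(W[...,0]-x0)<3)
        if k.sum()>3: print(n,'pedal x',x0,np.percentile(W[k][:,2],[20,50]).round(1),k.sum())
E
```

```text
scene pedal x -80 [38.2 39.8] 12
scene pedal x -70 [39.7 41.8] 27
scene pedal x -60 [39.2 43.1] 45
scene pedal x -50 [43.3 68.3] 187
scene pedal x -40 [39.6 41.2] 49
scene pedal x -30 [39.  40.8] 54
scene pedal x -20 [37.7 40.4] 62
top pedal x -100 [35.4 37.5] 29
top pedal x -90 [37.5 39.2] 38
top pedal x -80 [36.5 39.9] 8
```

Emit:
play_rows --plan '[[0,[0,0,0],0],[0,[0,0,0],0],[0,[0,0,0],0],[0,[0,0,0],0],[0,[0,0,0],0],[0,[0,0,0],0],[0,[0,0,0],0],[0,[0,0,0],0],[0,[0,0,0],0],[0,[0,0,0],0]]'

```text
time_s: 15.75
eef_pos: [0.5671, 0.1067, 0.0172]
eef_rot: [0.001, 0.027, 1.0, -0.0]
wrist_force: [-9.7, -1.1, 28.4]
opening: -0.002
grasp_force: 14.3
```

Emit:
play_rows --plan '[[0,[0,0,0],0],[0,[0,0,0],0],[0,[0,0,0],0],[0,[0,0,0],0],[0,[0,0,0],0],[0,[0,0,0],0],[0,[0,0,0],0],[0,[0,0,0],0]]'

```text
time_s: 16.55
eef_pos: [0.567, 0.1067, 0.0171]
eef_rot: [0.001, 0.027, 1.0, -0.0]
wrist_force: [-8.8, -0.5, 28.1]
opening: 0.005
grasp_force: 14.3
```

Emit:
play_rows --plan '[[0,[0,0,-0.012],0],[0,[0,0,-0.03],0],[0,[0,0,-0.05],0],[0,[0,0,-0.07],0],[0,[0,0,-0.09],0],[0,[0,0,-0.11],0],[0,[0,0,-0.13],0],[0,[0,0,-0.17],0],[0,[0,0,-0.25],0],[0,[0,0,-0.36],0]]'

```text
time_s: 17.55
eef_pos: [0.5628, 0.1067, 0.156]
eef_rot: [-0.004, 0.027, 1.0, -0.0]
wrist_force: [1.2, -0.3, 0.0]
opening: 0.002
grasp_force: 0.0
```

Emit:
play_rows --plan '[[0,[0.1,0,-0.1],0],[0,[0.2,0,-0.2],0],[0,[0.2,0,-0.2],0],[0,[0.2,0,-0.2],0],[0,[0.2,0,-0.2],0]]'

```text
time_s: 18.05
eef_pos: [0.4856, 0.1109, 0.2367]
eef_rot: [-0.001, 0.027, 1.0, -0.0]
wrist_force: [-0.0, 0.4, -0.5]
opening: -0.003
grasp_force: 0.0
```

```bash
python3 g.py w9
```

```text
18.05 tcp press [-140.8  149.5  236.7] [-0.   0.4 -0.5]
scene 0.82 [ 5. 10. 42.] [[-17.0, -74.0, 23.0], [15.0, 55.0, 50.0]] ((-2.166156768798828, -20.31043243408203), (40.416358947753906, 153.78622436523438), 1.1777634620666504)
top 0.6 [ -4. -28.  42.] [[-13.0, -74.0, 30.0], [9.0, 49.0, 51.0]] ((-1.9264488220214844, -12.260963439941406), (23.190736770629883, 127.82938385009766), 0.4736477732658386)
dowel 0.89 [474.5, 177.4, 121.4, 82.3] [-175.47271301  308.24386743   22.03134746] [[-209.0, 251.0, 13.0], [-139.0, 362.0, 25.0]]
dowel 0.88 [343.4, 49.7, 104.1, 99.4] [-300.07567926  164.97386905   22.00371027] [[-337.0, 123.0, 13.0], [-258.0, 209.0, 25.0]]
dowel 0.63 [180.8, 333.1, 116.4, 22.5] [ -6.12489217 -10.3469629   42.1775546 ] [[-12.0, -73.0, 30.0], [8.0, 54.0, 46.0]]
dowel 0.63 [181.7, 86.0, 82.8, 130.4] [-264.23692772   12.07021207   21.8128501 ] [[-314.0, -28.0, 9.0], [-210.0, 48.0, 25.0]]
dowel 0.61 [19.1, 108.4, 38.3, 145.9] [-246.39839926 -153.81884489   20.88173907] [[-303.0, -173.0, 7.0], [-181.0, -139.0, 25.0]]
treadle 0.69 [256.5, 334.9, 196.2, 139.2] [-75.43768964 134.47693795  88.60326886] [[-99.0, -11.0, 62.0], [70.0, 178.0, 94.0]]
tip tool z [-0.04751919 -0.03265118 -0.02570661]
pedal x -100 90.6 198
pedal x -90 92.0 183
pedal x -80 90.4 143
pedal x -70 86.7 79
```

View pics/w9.png

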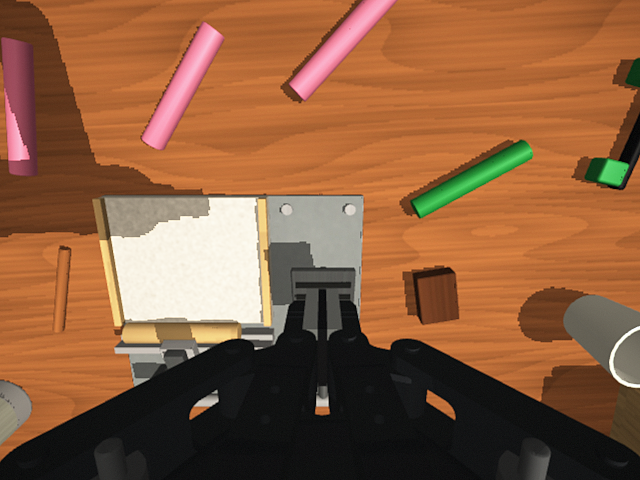

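The picture shows the dowel in the groove at (181,333). The pedal is back up at the same heights as before the press, and the other things are undisturbed.

```bash
python3 -c "from bench import *;print(hand_in())"
```

```text
the job is handed in; nothing more can be done
None
```

I rolled the dowel along the bed into the groove, held the pedal at its stop for about 2 s (28 N at the wrist), let it come back up with the dowel still seated, and handed the job in at about 18 s.

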